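Knock a stuck relay out of its inclined nest

ROBOT

A 7-joint arm with a two-finger parallel gripper is mounted at the origin on a cart in front of the work surface, level with it; the furniture and walls round the work are solid. World frame = base frame: x ahead of the robot, y to its left, z up, the work surface at z = 0. Lengths are in m, angles in rad, forces in N, time in s.
With the tool pointing down it reaches from about 0.35 to 0.775 m from the base axis. Payload 3.1 kg.
Tool frame: the origin (TCP) lies between the finger pads; the fingertips stand robot.tips_ahead ahead of it and the grasp point (between the pads) lies 3 mm ahead of it (robot.tips_ahead is the distance from the TCP to the fingertips, in m); z points along the fingers, y is the line along which they close (so a half turn about z gives the same grasp; the last joint's range is limited). The gripper opens to 85 mm and grips with 20 to 120 N. Pads are 22 mm wide; open, the fingers measure 114 mm over their backs; the gripper's body (76 mm by 85 mm) begins 54 mm behind the grasp point. The pads swing forward as they close: fully open they stand 13 mm farther back than shut.
Start: joints at [-1.355, 0.311, 0.014, 1.512, -0.004, 1.319, -0.027], TCP at [0.14, 0.532, 0.22] pointing down, gripper open.
Joint ranges: [-2.7, 2.7], [-0.3, 1.91], [-1.27, 1.3], [0.12, 2.57], [-1.44, 4.58], [0.2, 2.03], [-3.05, 3.05]. Speed limits (rad/s): [2.79, 2.79, 3.14, 3.14, 3.14, 3.14, 3.14].

INTERFACE

Orientations are given as a unit quaternion [w, x, y, z].
In Python, from cell import robot gives the robot as it stands.
- The arm moves only by the shell command python3 shift.py [OPENING], which reads ROWS from standard input. ROWS is a JSON list of rows, 1 to 5 of them, each an object with the fields tx, ty, tz (the shift in m), drx, dry, drz (a rotation vector in rad); a field left out counts as zero; each row shifts and turns the commanded pose from where the row before left it, along the tool's axes as they then stand; what a row does not reach is not made up. A row lasts 1/8 s, in which the tool goes at most 0.0625 m and 0.188 rad, less where a joint would pass 70% of its speed; a pose out of reach is approached as far as the arm can. OPENING is the opening from 0.0 (shut) to 1.0 (fully open), set as the command begins (- or left out keeps the last). The fingers move at their own pace and stop on an object; the grip force is fixed at half the most. Time passes only in rows, so rows that do not move let the fingers close. It prints the time, the measured TCP pose, the force, the opening and the grip force at its end. Input that does not fit is refused with a message, and nothing moves.
- robot.read_state(): the state, without advancing time (a new reading comes with each control period).
- robot.get_image(name): name is "scene" or "top" or "wrist"; returns a dict with "img" (420x560x3 uint8, red, green, blue), "fx", "fy", "cx", "cy" (pixels), "world_from_camera" (4x4, takes a point from camera to world coordinates). Camera axes: x right, y up, looking along -z (the intrinsics and any distortion apply to the point x, -y, -z); pixel columns grow to the right and rows downward; lengths in m; the calibration is good to about 2 mm. A picture is of the moment at which its call begins. There is no depth.
- robot.hand_in(): hands the job in; it is judged then, once.
The state is a dict: "clock": time; "joints": joint angles; "joint_velocities": joint speeds; "joint_torque": joint torques, N m; "position": TCP position; "tool_rot": TCP orientation; "force": force on the tool from outside, world axes, zero at the start; "ft_torque": the same for the moment, N m; "finger_gap": opening from 0.0 (shut) to 1.0 (fully open); "grasp_force": force on a finger pad.
Only numpy, scipy, OpenCV 4.12 (cv2) and the standard library are available. Lean on these libraries where they do the work, as an engineer would, in place of code of your own. Each camera call takes 0.05 s, during which the arm holds its last target. There are 200 camera calls.

TASK

The relay is stuck deep in the pocket of the inclined green nest. Pull the red grip up along its slant to the end of its travel, so that the knockout rod pushes the relay up out of the pocket, then take the relay and set it down (no dropping) flat on its base on the floor of the blue tray. Finally push the red grip fully back down, ready for the next part, and do not disturb the bottle, the tip cleaner or the solder spool.

Things in the scene. Friction and masses are not known exactly. Their poses are not given: they have to be found in the camera images.
- relay: Black relay block with a yellow band, a box 26 (x) x 46 (y) x 16 (z) mm, about 40 g. Origin at the centre of its underside, z up through its top. At the start it lies in the pocket, top 1 mm below the pocket's mouth, its axes along those of pocket.
- pocket (a point): Centre of the mouth of the pocket in the green nest face, 112 mm above the bench. z: the pocket's axis, square to the face, pointing out, tilted 30 degrees from vertical towards the robot's side; x up the slope; y level, along the pocket's long side, towards the red grip. Pocket 28 (x) x 48 (y) mm, 17 mm deep: 1 mm free on each side of the relay.
- nest: The fixed inclined nest; origin and axes as pocket. Green face 90 (x) x 110 (y) mm, 27 mm thick, flat but for two aluminium cheeks at the pocket's ends (y = 25 to 36 mm either side, 36 mm long in x, 12 mm high). They close off the relay's ends: grip it across x (26 mm), fingers along the pocket's axis. It stands on four standoffs and a base plate 130 x 130 x 10 mm.
- knockout (a joint): Travel (m) of the 12 mm knockout rod along the pocket's axis, through a hole in the pocket floor: 0 = down, tip level with the floor; 0.012 = up, end of travel: the relay stands 11 mm proud of the green face, 5 mm still in the pocket. A crosshead under the nest joins it to the red grip. About 4 N of friction: it stays where it is left.
- grip_top (a point): Centre of the top of the red grip that moves the knockout rod; moves with it; axes as pocket. With the rod down it lies at x = 0, y = +86, z = +18 mm from pocket, in those axes. The grip is a block 14 (x) x 30 (y) x 30 (z) mm on a 10 mm stem, free on its x sides, 16 mm from the nest's side.
- tray: Blue open tray, fixed, 120 (x) x 150 (y) x 18 (z) mm outside, walls and floor 4 mm. Origin at the centre of its underside; z up.
- flux_bottle_a: Dropper bottle with a violet cap, 35 mm wide, 94 mm tall, standing behind the work; origin at the centre of its underside. A bystander.
- tip_cleaner: Beige and green tip cleaner, 45 mm wide, 61 mm tall; origin at the centre of its underside. A bystander.
- solder_spool: Small spool of solder with black flanges, 77 x 52 x 36 mm, on the bench; origin at the centre of its underside. A bystander.

How it is judged:
On the way, in this order (a step that is already met when the one before it is completed fails the run):
1. the knockout rod is up by at least 10 mm and has pushed the relay up, the relay still in the pocket and untouched by the fingers (value of joint knockout above 0.01 m and z of relay in the frame of pocket between -0.009 and -0.001 m and distance between relay and pocket below 0.012 m and contact force between the fingers and relay below 0.1 N), for 0.2 s.
2. the relay lies flat on its base on the tray's floor, let go (x of relay in the frame of tray between -0.042 and 0.042 m and y of relay in the frame of tray between -0.055 and 0.055 m and z of relay in the frame of tray below 0.01 m and angle between relay's own z axis and vertical below 0.15 rad and contact force between the fingers and relay below 0.1 N), for 0.2 s.
At the end, for the whole second after the job is handed in: The relay lies at rest on the floor of the tray, flat on its base (top up) within 0.15 rad, its underside's centre less than 10 mm above the tray's underside and within 42 mm (x) and 55 mm (y) of the tray's centre in the tray's axes; the knockout rod is down to within 2 mm (x of relay in the frame of tray between -0.042 and 0.042 m and y of relay in the frame of tray between -0.055 and 0.055 m and z of relay in the frame of tray below 0.01 m and angle between relay's own z axis and vertical below 0.15 rad and linear speed of relay below 0.02 m/s and value of joint knockout below 0.002 m); the robot touches nothing.
It fails at once if the relay falls or is thrown: faster than 0.7 m/s while the fingers do not hold it (linear speed of relay above 0.7 m/s and contact force between the fingers and relay below 0.1 N).
It fails at once if the dropper bottle is displaced by more than 20 mm (distance of flux_bottle_a from where it was at the start of the episode above 0.02 m).
It fails at once if the tip cleaner is displaced by more than 20 mm (distance of tip_cleaner from where it was at the start of the episode above 0.02 m).
It fails at once if the solder spool is displaced by more than 20 mm (distance of solder_spool from where it was at the start of the episode above 0.02 m).
It also fails if it takes over 54 s, if anything falls off the work surface, if the arm or the gripper's body presses on something with over 40 N, if the wrist force passes 120 N, or if a joint passes its speed limit or range.

## Working session

There is one attempt and no reset: what is moved stays moved. The work goes in short steps, Python scripts to look and compute and a shell command to move; the robot and the scene stay as the last step left them, time stands still between calls to the robot, and variables do not carry over. Pictures are saved under pics/ and viewed, at most 10 in all, crops included, and the job is handed in when it is done.

```bash
ls; mkdir -p pics; python3 - <<'E'
from cell import robot
import cv2,numpy as np,pickle
s=robot.read_state(); print({k:np.round(v,3).tolist() for k,v in s.items()}, robot.tips_ahead)
D={}
for n in ("scene","top"):
    d=robot.get_image(n); D[n]=d; cv2.imwrite(f"pics/{n}0.png",d["img"][:,:,::-1])
    print(n,d.keys(),d["fx"],d["fy"],d["cx"],d["cy"],np.round(d["world_from_camera"],4).tolist())
pickle.dump(D,open("d0.pkl","wb"))
E
```

```text
cell.py
pics
shift.py
{'clock': 0.0, 'joints': [-1.355, 0.312, 0.014, 1.513, -0.004, 1.319, -0.027], 'joint_velocities': [0.001, -0.001, -0.0, -0.001, -0.002, 0.0, 0.0], 'joint_torque': [-0.0, -37.992, 0.146, -23.059, 0.012, 0.014, -0.0], 'position': [0.14, 0.531, 0.219], 'tool_rot': [-0.0, 0.129, 0.992, -0.001], 'force': [0.738, -0.326, -0.41], 'ft_torque': [0.0, -0.056, 0.029], 'grasp_force': 0.0, 'finger_gap': 1.001} 0.022
scene dict_keys(['img', 'fx', 'fy', 'cx', 'cy', 'world_from_camera']) 435.98638046014145 435.98638046014145 276.060839321237 210.78805678117945 [[0.8154, 0.3923, -0.4257, 0.0703], [-0.5789, 0.5518, -0.6003, -0.7075], [-0.0006, 0.7359, 0.6771, 0.9124], [0.0, 0.0, 0.0, 1.0]]
top dict_keys(['img', 'fx', 'fy', 'cx', 'cy', 'world_from_camera']) 509.93892436528 509.93892436528 273.7535280237763 211.63502027518368 [[-0.0278, 0.9855, -0.1673, 0.3775], [-0.9996, -0.0289, -0.0041, 0.0031], [-0.0088, 0.1671, 0.9859, 1.2645], [0.0, 0.0, 0.0, 1.0]]
```

View pics/scene0.png

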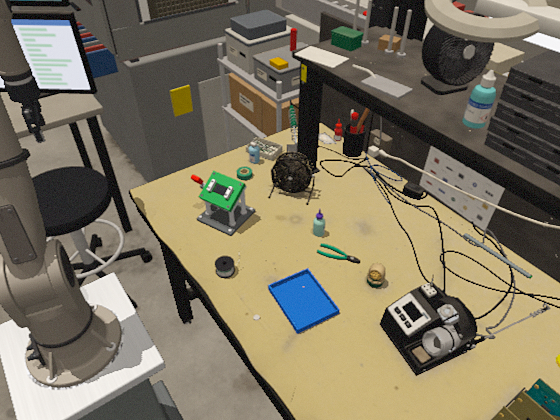

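View pics/top0.png

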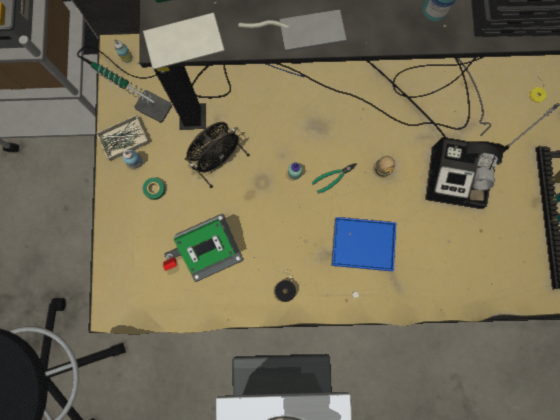

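The nest is at top (207,247) and scene (222,190), with the red grip on its left at top (170,263). The tray is at top (364,244), the spool at (286,290) and the bottle at (295,171). Next I'll enlarge the nest and tray.

```bash
python3 - <<'E'
import cv2,numpy as np,pickle
D=pickle.load(open("d0.pkl","rb"))
a=D["top"]["img"][205:295,155:255,::-1]; b=D["scene"]["img"][160:240,180:262,::-1]
A=cv2.resize(a,(400,360),interpolation=cv2.INTER_CUBIC);B=cv2.resize(b,(400,360),interpolation=cv2.INTER_CUBIC)
cv2.imwrite("pics/crop0.png",np.hstack([A,B]))
def ray(n,u,v):
    d=D[n];T=d["world_from_camera"];r=T[:3,:3]@np.array([(u-d["cx"])/d["fx"],-(v-d["cy"])/d["fy"],-1]);return T[:3,3],r
def onz(n,u,v,z):
    o,r=ray(n,u,v);return o+r*(z-o[2])/r[2]
for n in D:
    im=D[n]["img"];h=cv2.cvtColor(im,cv2.COLOR_RGB2HSV)
    for name,lo,hi,z in (("green",(50,120,60),(75,255,255),.112),("blue",(100,150,80),(120,255,255),.018),("red",(0,170,90),(6,255,255),.11)):
        m=cv2.inRange(h,lo,hi); 
        cs,_=cv2.findContours(m,cv2.RETR_EXTERNAL,cv2.CHAIN_APPROX_NONE)
        for c in cs:
            if cv2.contourArea(c)<30: continue
            q=cv2.boxPoints(cv2.minAreaRect(c)); ap=cv2.approxPolyDP(c,3,True)[:,0]
            print(n,name,cv2.contourArea(c),np.round(c[:,0].mean(0),1),ap.tolist(), np.round(onz(n,*c[:,0].mean(0),z),3))
            if name=="blue": print([np.round(onz(n,*p,z),3).tolist() for p in q])
E
```

```text
scene green 1014.5 [220.7 190.8] [[213, 171], [200, 193], [203, 195], [199, 196], [230, 211], [244, 184]] [0.493 0.162 0.112]
scene green 158.5 [340.9  40.1] [[332, 31], [332, 36], [336, 36], [333, 41], [349, 50], [349, 38]] [1.511 0.794 0.112]
scene blue 2448.0 [302.7 300.3] [[307, 269], [269, 285], [297, 332], [338, 313]] [ 0.497 -0.22   0.018]
[[0.448, -0.133, 0.018], [0.585, -0.124, 0.018], [0.549, -0.298, 0.018], [0.428, -0.298, 0.018]]
scene red 41.0 [196.3 179. ] [[191, 176], [201, 183], [198, 177]] [0.463 0.253 0.11 ]
scene red 31.5 [353.1 129. ] [[350, 126], [350, 131], [356, 132], [356, 126]] [1.028 0.187 0.11 ]
scene red 61.5 [338.3 127.8] [[339, 119], [334, 130], [341, 135]] [0.992 0.223 0.11 ]
scene red 79.5 [292.8  38.7] [[295, 28], [291, 29], [290, 49], [295, 48]] [1.34  0.944 0.11 ]
top green 1781.0 [204.4 245.9] [[218, 220], [175, 239], [191, 272], [234, 253]] [0.499 0.167 0.112]
top green 282.0 [153.5 187.9] [[150, 179], [144, 192], [156, 197], [163, 192], [163, 185]] [0.637 0.285 0.112]
top blue 2780.5 [364.1 243.7] [[336, 218], [333, 264], [392, 270], [395, 223]] [ 0.503 -0.211  0.018]
[[0.453, -0.129, 0.018], [0.571, -0.145, 0.018], [0.553, -0.294, 0.018], [0.436, -0.276, 0.018]]
top red 89.5 [169.6 263.5] [[174, 258], [164, 262], [165, 269], [176, 265]] [0.461 0.247 0.11 ]
```

View pics/crop0.png

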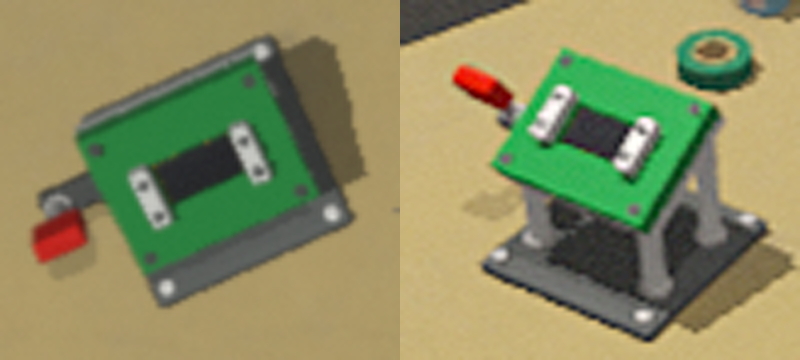

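The crops show the green face, two light cheeks and the dark relay between them, with the red grip at its +y side, leaning towards the robot. Now I'll measure it more precisely.

```bash
cat > h.py <<'E'
import cv2,numpy as np,pickle
def ray(d,u,v):
    T=d["world_from_camera"];r=T[:3,:3]@np.array([(u-d["cx"])/d["fx"],-(v-d["cy"])/d["fy"],-1]);return T[:3,3],r/np.linalg.norm(r)
def onz(d,u,v,z):
    o,r=ray(d,u,v);return o+r*(z-o[2])/r[2]
def tri(rays):
    A=sum(np.eye(3)-np.outer(r,r) for o,r in rays);b=sum((np.eye(3)-np.outer(r,r))@o for o,r in rays);return np.linalg.solve(A,b)
def frame(a):
    c,s=np.cos(a),np.sin(a);C,S=np.cos(np.pi/6),.5
    return np.array([[C*c,C*s,S],[-s,c,0],[-S*c,-S*s,C]]).T
E
python3 - <<'E'
from h import *
D=pickle.load(open("d0.pkl","rb"));t,s=D["top"],D["scene"]
up=[onz(t,*p,.1345) for p in((218,220),(175,239))];lo=[onz(t,*p,.0895) for p in((234.5,253),(191,272.5))]
print(np.round(up+lo,4),"len",np.linalg.norm(up[0]-up[1]),np.linalg.norm(lo[0]-lo[1]),np.linalg.norm(up[0]-lo[0]),np.linalg.norm(up[1]-lo[1]))
c=np.mean(up+lo,0);y=(up[1]-up[0]+lo[1]-lo[0]);x=up[0]+up[1]-lo[0]-lo[1]
print("centre",c,"yaw y",np.arctan2(-y[0],y[1]),"yaw x",np.arctan2(x[1],x[0]))
ch={}
for n,(r0,r1,c0,c1) in {"top":(230,265,180,228),"scene":(172,206,204,238)}.items():
    im=D[n]["img"][r0:r1,c0:c1].astype(int);g=im.min(2)>110
    k,l,st,ce=cv2.connectedComponentsWithStats(g.astype(np.uint8)); ch[n]=[]
    for i in range(1,k):
        if st[i,4]>15:
            p=ce[i]+[c0,r0];ch[n].append(p);print(n,p,st[i,4],onz(D[n],*p,.1224))
for i in range(2):
    P=tri([ray(t,*ch["top"][i]),ray(s,*ch["scene"][i])]);print("tri cheek?",P)
print("red tri",tri([ray(t,169.6,263.5),ray(s,196.3,179)]))
for a in (.42,):
    print("pred grip top/ctr",c+frame(a)@[0,.086,.018],c+frame(a)@[0,.086,.003])
E
```

```text
[[0.554  0.1333 0.1345]
 [0.5139 0.2297 0.1345]
 [0.4829 0.1012 0.0895]
 [0.441  0.2017 0.0895]] len 0.10440789786830142 0.10887690241104611 0.0900834097634159 0.09017040045620674
centre [0.49791582 0.16647757 0.112     ] yaw y 0.3945313471747903 yaw x 0.39621877224031177
top [216.92105263 243.        ] 76 [0.50356014 0.13765996 0.1224    ]
top [191.84615385 254.12820513] 78 [0.48011876 0.19417368 0.1224    ]
scene [206.21311475 176.52459016] 61 [0.48609267 0.23205962 0.1224    ]
scene [230.08974359 174.30769231] 78 [0.54847883 0.20062968 0.1224    ]
scene [210.58333333 184.38333333] 60 [0.47874313 0.19266878 0.1224    ]
scene [227.82758621 191.36206897] 58 [0.50310645 0.13726618 0.1224    ]
tri cheek? [0.47191376 0.13798196 0.1953621 ]
tri cheek? [0.50256592 0.17517428 0.15611848]
red tri [0.46048159 0.24551752 0.11634013]
pred grip top/ctr [0.45463062 0.24133337 0.12758846] [0.46147879 0.24439158 0.11459808]
```

```bash
cat >> h.py <<'E'
from scipy.spatial.transform import Rotation as Ro
P=np.array([.4973,.1675,.112]);R=frame(.397)
RT=np.column_stack([R[:,1],R[:,0],-R[:,2]])   # tool in the nest: x=py,y=px,z=-pz
def cur():
    from cell import robot
    s=robot.read_state();w=s["tool_rot"];return np.array(s["position"]),Ro.from_quat([w[1],w[2],w[3],w[0]]),s
def to(p,Rt):
    c,r,s=cur();d=r.inv().apply(p-c);v=(r.inv()*Ro.from_matrix(Rt)).as_rotvec()
    print("t",round(s["clock"],2),"d",np.round(d,4),"rot",np.round(v,4),np.round(np.linalg.norm(v),3),"force",np.round(s["force"],1))
    print("pocket-frame TCP",np.round(R.T@(c-P),4),"gap",round(s["finger_gap"],3),"gf",round(s["grasp_force"],1))
def nest(x,y,z): to(P+R@np.array([x,y,z]),RT)
E
python3 -c "
from h import *
nest(0,.086,.085)"
```

```text
t 0.1 d [-0.3521 -0.2182  0.0339] rot [-0.4881 -0.2386  0.8948] 1.047 force [ 0.  -0.   0.4]
pocket-frame TCP [-0.1101  0.4735  0.1871] gap 1.0 gf 0.0
```

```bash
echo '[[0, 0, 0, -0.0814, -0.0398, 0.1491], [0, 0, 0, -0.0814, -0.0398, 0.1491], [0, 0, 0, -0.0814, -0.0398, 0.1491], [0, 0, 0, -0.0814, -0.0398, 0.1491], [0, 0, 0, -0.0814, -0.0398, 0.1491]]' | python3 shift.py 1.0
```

```text
refused: ROWS must be a list of objects with named fields. Nothing was moved.
```

Wrong form. The message asks for a list of objects with named fields, so I'll send the same numbers that way.

```bash
echo '[{"drx":-0.0814, "dry":-0.0398, "drz":0.1491}, {"drx":-0.0814, "dry":-0.0398, "drz":0.1491}, {"drx":-0.0814, "dry":-0.0398, "drz":0.1491}, {"drx":-0.0814, "dry":-0.0398, "drz":0.1491}, {"drx":-0.0814, "dry":-0.0398, "drz":0.1491}]' | python3 shift.py 1.0; echo '[{"drx":-0.0814, "dry":-0.0398, "drz":0.1491}, {}]' | python3 shift.py
python3 -c "
from h import *
nest(0,.086,.085)"
```

```text
clock: 0.72
position: [0.1402, 0.5311, 0.2197]
tool_rot: [0.121, 0.474, 0.853, 0.183]
force: [0.2, -1.1, -0.8]
finger_gap: 0.999
grasp_force: 0.0
clock: 0.98
position: [0.1374, 0.5314, 0.2182]
tool_rot: [0.142, 0.529, 0.809, 0.213]
force: [0.1, 0.2, -0.4]
finger_gap: 1.0
grasp_force: 0.0
t 0.97 d [-0.3908  0.1068  0.1007] rot [-0.0055 -0.0032  0.0159] 0.017 force [ 0.1  0.2 -0.4]
pocket-frame TCP [-0.1124  0.4747  0.1876] gap 1.0 gf 0.0
```

```bash
echo '[{"tx":-0.05, "ty":0.013, "tz":0.012, "drx":-0.0018, "dry":-0.0011, "drz":0.0053}, {"tx":-0.05, "ty":0.013, "tz":0.012, "drx":-0.0018, "dry":-0.0011, "drz":0.0053}, {"tx":-0.05, "ty":0.013, "tz":0.012, "drx":-0.0018, "dry":-0.0011, "drz":0.0053}, {"tx":-0.05, "ty":0.013, "tz":0.012}, {"tx":-0.05, "ty":0.013, "tz":0.012}]' | python3 shift.py; echo '[{"tx":-0.05, "ty":0.013, "tz":0.012}, {"tx":-0.05, "ty":0.013, "tz":0.012}, {"tx":-0.04, "ty":0.0158, "tz":0.0167}, {}]' | python3 shift.py
python3 -c "
from h import *
nest(0,.086,.085)
from cell import robot
d=robot.get_image('wrist');cv2.imwrite('pics/w1.png',d['img'][:,:,::-1]);pickle.dump(d,open('w1.pkl','wb'))"
```

```text
clock: 1.6
position: [0.3183, 0.3323, 0.2003]
tool_rot: [0.143, 0.538, 0.802, 0.217]
force: [1.3, 0.6, -0.2]
finger_gap: 1.001
grasp_force: 0.0
clock: 2.1
position: [0.4247, 0.2214, 0.1852]
tool_rot: [0.144, 0.542, 0.799, 0.216]
force: [-0.0, 0.0, -0.8]
finger_gap: 0.999
grasp_force: 0.0
t 2.1 d [0.0083 0.0032 0.0014] rot [ 0.0014  0.0044 -0.0167] 0.017 force [-0.   0.  -0.8]
pocket-frame TCP [-0.0033  0.0778  0.0865] gap 0.999 gf 0.0
```

View pics/w1.png

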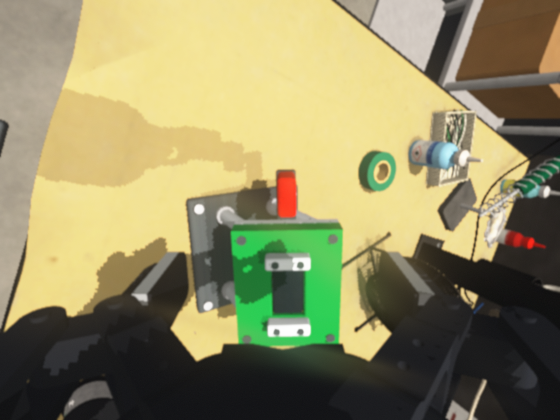

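The wrist view shows the nest square to the tool, with the grip at (287,193), the cheeks at (289,262) and (289,327), and the relay between them. I'll refine the nest pose from this view.

```bash
python3 - <<'E'
from h import *
d=pickle.load(open('w1.pkl','rb'));h=cv2.cvtColor(d['img'],cv2.COLOR_RGB2HSV)
def onp(u,v,z):
    o,r=ray(d,u,v);o=R.T@(o-P);r=R.T@r;return o+r*(z-o[2])/r[2]
m=cv2.inRange(h[:345],(50,120,60),(75,255,255));m[:,:225]=0;m[:,350:]=0
c=max(cv2.findContours(m,cv2.RETR_EXTERNAL,cv2.CHAIN_APPROX_NONE)[0],key=cv2.contourArea)
ap=cv2.approxPolyDP(c,4,True)[:,0]
for p in ap: print("green",p,np.round(onp(*p,0),4))
g=(d['img'].min(2)>120).astype(np.uint8);g[:250]=0;g[340:]=0;g[:,:262]=0;g[:,315:]=0
k,l,st,ce=cv2.connectedComponentsWithStats(g)
for i in range(1,k):
    if st[i,4]>60: print("cheek",ce[i],st[i],np.round(onp(*ce[i],.012),4))
m=cv2.inRange(h,(0,150,60),(8,255,255));m[:,:260]=0;m[:,310:]=0
c=max(cv2.findContours(m,cv2.RETR_EXTERNAL,cv2.CHAIN_APPROX_NONE)[0],key=cv2.contourArea)
x,y,w,hh=cv2.boundingRect(c);print("red",x,y,w,hh,[np.round(onp(*p,.018),4).tolist() for p in((x,y),(x+w,y),(x,y+hh),(x+w,y+hh))])
v=d['img'][y:y+hh,287];print(v[:,0].tolist())
E
```

```text
green [340 228] [0.0428 0.0564 0.    ]
green [234 226] [-0.0424  0.0596  0.    ]
green [230 235] [-0.0461  0.052   0.    ]
green [239 343] [-0.0443 -0.0514 -0.    ]
green [245 334] [-0.0385 -0.0421  0.    ]
green [254 344] [-0.0309 -0.0527  0.    ]
green [338 343] [ 0.0444 -0.0531 -0.    ]
cheek [290.08580343 262.26365055] [265 253  46  18 641] [0.0021 0.0328 0.012 ]
cheek [288.42381562 326.95390525] [267 318  44  19 781] [ 0.     -0.0265  0.012 ]
red 277 171 20 46 [[-0.0066, 0.1067, 0.018], [0.0076, 0.1064, 0.018], [-0.0073, 0.0724, 0.018], [0.0074, 0.0722, 0.018]]
[151, 172, 179, 181, 181, 187, 209, 237, 249, 252, 253, 254, 254, 254, 254, 254, 254, 254, 254, 254, 254, 254, 254, 254, 254, 254, 254, 254, 254, 254, 254, 253, 253, 253, 253, 253, 253, 253, 253, 253, 253, 253, 253, 252, 249, 235]
```

```bash
echo '[{"tx":0.0093, "ty":0.0032, "tz":0.0014, "drx":0.0014, "dry":0.0044, "drz":-0.0167}, {"tz":0.03}, {}]' | python3 shift.py
python3 -c "
from h import *
nest(0,.087,.008)"
```

```text
clock: 2.52
position: [0.4339, 0.243, 0.1583]
tool_rot: [0.143, 0.529, 0.808, 0.214]
force: [0.4, -0.3, -0.0]
finger_gap: 1.002
grasp_force: 0.0
t 2.52 d [-0.0073  0.0022  0.0467] rot [-0.0021 -0.0025  0.0132] 0.014 force [ 0.4 -0.3 -0. ]
pocket-frame TCP [-0.0022  0.0941  0.0547] gap 1.002 gf 0.0
```

```bash
echo '[{}, {}]' | python3 shift.py | head -1
python3 -c "
from h import *
nest(0,.087,.008)"
```

```text
clock: 2.78
t 2.77 d [-0.0071 -0.0001  0.0481] rot [ 0.002  -0.0055  0.0095] 0.011 force [-0.1  0.9 -1. ]
pocket-frame TCP [-0.0001  0.0938  0.0561] gap 1.003 gf 0.0
```

```bash
echo '[{"tx":-0.007, "tz":0.018, "drx":0.001, "dry":-0.004, "drz":0.009}, {"tz":0.03}, {}, {}]' | python3 shift.py | head -1
python3 -c "
from h import *
nest(0,.087,.008)"
```

```text
clock: 3.28
t 3.27 d [0.0006 0.0003 0.    ] rot [ 0.0002 -0.0009 -0.    ] 0.001 force [ 0.3 -0.6  0.9]
pocket-frame TCP [-0.0003  0.0864  0.008 ] gap 0.996 gf 0.0
```

Good. Close on the grip.

```bash
echo '[{}, {}, {}, {}, {}]' | python3 shift.py 0.0; python3 -c "
from h import *
nest(0,.087,.008)"
```

```text
clock: 3.9
position: [0.4601, 0.2452, 0.1182]
tool_rot: [0.143, 0.535, 0.804, 0.215]
force: [0.1, 0.5, 0.2]
finger_gap: 0.002
grasp_force: 0.0
t 3.9 d [ 0.001   0.0007 -0.0005] rot [-0.0002 -0.     -0.0007] 0.001 force [0.1 0.5 0.2]
pocket-frame TCP [-0.0007  0.086   0.0075] gap 0.002 gf 0.0
```

The fingers closed on nothing, so I'll look.

```bash
python3 -c "
from cell import robot
import cv2,numpy as np
a=robot.get_image('wrist')['img'];b=robot.get_image('scene')['img'][130:250,120:280]
cv2.imwrite('pics/w2.png',np.hstack([cv2.resize(a,(400,300)),cv2.resize(b,(400,300))])[:,:,::-1])"
```

```text
(no output)
```

View pics/w2.png

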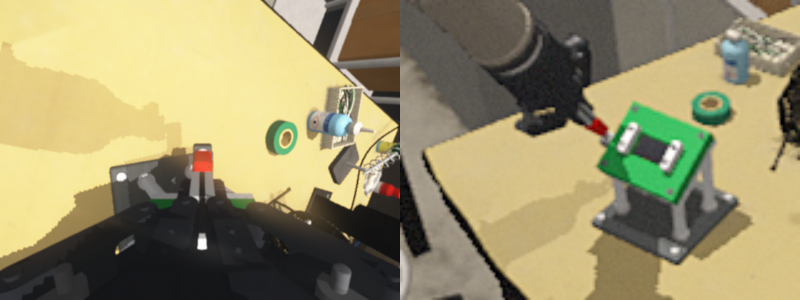

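```bash
python3 - <<'E'
from h import *
from cell import robot
d=robot.get_image('wrist');c,r,s=cur()
T=np.linalg.inv(d['world_from_camera'])
def pj(p):
    q=T[:3,:3]@p+T[:3,3];return np.round([d['cx']+d['fx']*q[0]/-q[2],d['cy']-d['fy']*q[1]/-q[2]],1)
for z in(0,.003,.022): print('tool z',z,pj(c+r.apply([0,0,z])))
for y in(.071,.101):
  for x in (-.007,.007):
    for z in(.018,-.012): print('grip',x,y,z,pj(P+R@[x,y,z]))
print('pocket ctr',pj(P+R@[0,0,0]), s['finger_gap'],s['grasp_force'])
print(np.round(np.c_[d['world_from_camera'][:3,3]-c],3).T@r.as_matrix())
cv2.imwrite('pics/w3.png',cv2.resize(d['img'][180:330,190:390],(800,600),interpolation=cv2.INTER_CUBIC)[:,:,::-1])
E
```

```text
tool z 0 [282.4 247.6]
tool z 0.003 [282.4 245.3]
tool z 0.022 [282.4 232.8]
grip -0.007 0.071 0.018 [270.  283.4]
grip -0.007 0.071 -0.012 [271.9 257.9]
grip 0.007 0.071 0.018 [297.7 283.3]
grip 0.007 0.071 -0.012 [295.4 257.8]
grip -0.007 0.101 0.018 [269.3 227.4]
grip -0.007 0.101 -0.012 [271.4 209.7]
grip 0.007 0.101 0.018 [298.4 227.3]
grip 0.007 0.101 -0.012 [295.9 209.6]
pocket ctr [283.7 371.6] 0.002909365531992936 0.0
[[ 0.06699159  0.00065969 -0.15546605]]
```

View pics/w3.png

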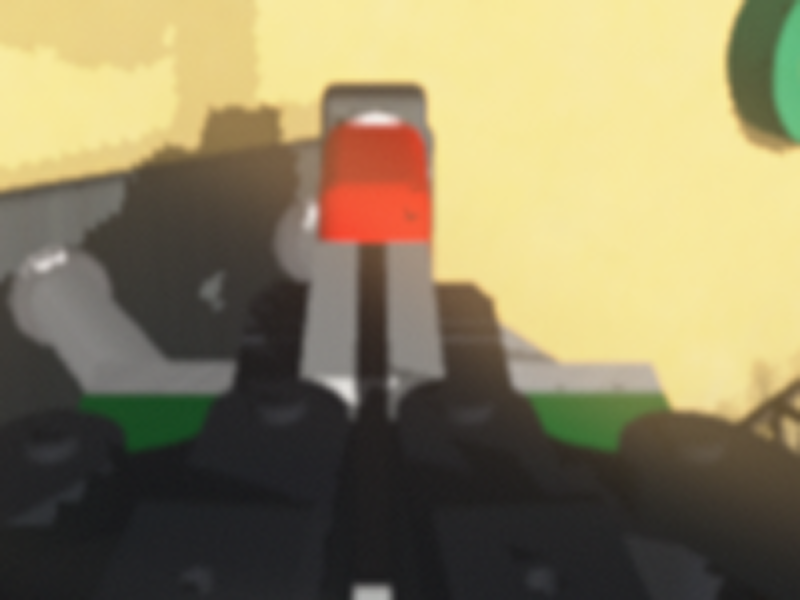

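The shut fingers hide the near part of the grip's top, and the red ends at row 240 in front of them. I'll test whether the tips are resting on the top by a small push.

```bash
echo '[{"tz":0.002}, {"tz":0.002}, {}]' | python3 shift.py; python3 -c "
from h import *
nest(0,.087,.004)"
```

```text
clock: 4.42
position: [0.461, 0.2458, 0.1167]
tool_rot: [0.14, 0.536, 0.804, 0.215]
force: [-46.2, -22.9, 67.4]
finger_gap: 0.002
grasp_force: 42.1
t 4.42 d [0.0008 0.0005 0.0016] rot [-0.004  -0.0034 -0.0039] 0.007 force [-46.2 -22.9  67.4]
pocket-frame TCP [-0.0005  0.0862  0.0056] gap 0.002 gf 42.1
```

```bash
echo '[{"tz":-0.03}, {"tz":-0.03}, {}, {}]' | python3 shift.py; python3 - <<'E'
from h import *
nest(0,.087,.018)
from cell import robot
print(robot.tips_ahead)
d=robot.get_image('wrist');c,r,s=cur();T=np.linalg.inv(d['world_from_camera'])
for y in (0,.011):
  for z in(-.02,-.01,0,.01,.022):
    q=T[:3,:3]@(c+r.apply([y,0,z]))+T[:3,3];print(y,z,np.round([d['cx']+d['fx']*q[0]/-q[2],d['cy']-d['fy']*q[1]/-q[2]],1))
cv2.imwrite('pics/w4.png',cv2.resize(d['img'][150:390,120:440],(800,600),interpolation=cv2.INTER_CUBIC)[:,:,::-1])
E
```

```text
clock: 4.92
position: [0.4346, 0.2355, 0.1634]
tool_rot: [0.142, 0.535, 0.805, 0.215]
force: [-0.5, 0.5, -0.7]
finger_gap: -0.002
grasp_force: 0.0
t 4.92 d [-0.0001  0.0017  0.0423] rot [-0.0025 -0.0019  0.0002] 0.003 force [-0.5  0.5 -0.7]
pocket-frame TCP [-0.0016  0.087   0.0603] gap -0.002 gf 0.0
0.022
0 -0.02 [281.7 265.2]
0 -0.01 [281.8 256.1]
0 0 [281.8 248. ]
0 0.01 [281.8 240.9]
0 0.022 [281.8 233.3]
0.011 -0.02 [281.7 243.2]
0.011 -0.01 [281.7 235.3]
0.011 0 [281.8 228.3]
0.011 0.01 [281.8 222.1]
0.011 0.022 [281.8 215.6]
```

View pics/w4.png

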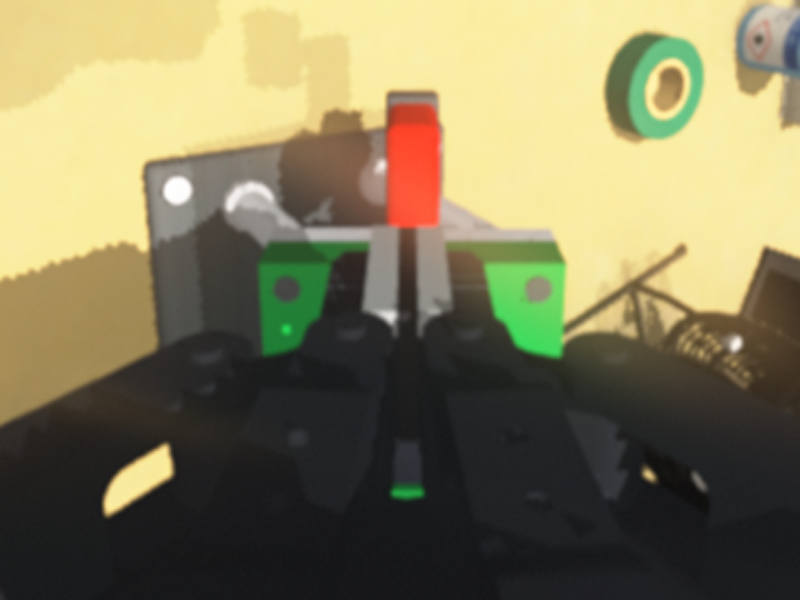

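The shut fingertips are really about 11 mm behind the reported TCP; both the touch on the grip top and this view (tips at row 241) agree. I'll use that measured offset: reopen, then go 75 mm down with lateral alignment already good.

```bash
echo '[{"ty":0.001}, {}, {}, {}]' | python3 shift.py 0.8 |tail -2; echo '[{"tz":0.025}, {"tz":0.025}, {"tz":0.025}, {}, {}]' | python3 shift.py; python3 -c "
from h import *
nest(0,.087,-.015)"
```

```text
finger_gap: 0.797
grasp_force: 0.0
clock: 6.1
position: [0.463, 0.2501, 0.1077]
tool_rot: [0.139, 0.534, 0.806, 0.214]
force: [-0.4, 0.4, 0.3]
finger_gap: 0.802
grasp_force: 0.0
t 6.1 d [-0.0025  0.002   0.0111] rot [-0.0069 -0.0068  0.0025] 0.01 force [-0.4  0.4  0.3]
pocket-frame TCP [-0.0019  0.0895 -0.0039] gap 0.802 gf 0.0
```

```bash
echo '[{}, {}]' | python3 shift.py |head -1; python3 -c "
from h import *
nest(0,.087,-.015)"
```

```text
clock: 6.35
t 6.35 d [-0.0032  0.0018  0.0112] rot [-0.0062 -0.0086  0.0018] 0.011 force [ 0.3 -0.   0.5]
pocket-frame TCP [-0.0017  0.0901 -0.0037] gap 0.798 gf 0.0
```

```bash
python3 -c "
from h import *
print(np.round(cur()[2]['joints'],3))"
```

```text
[-1.586  0.106  1.071  2.276 -0.101  0.301 -0.052]
```

```bash
echo '[{"tx":-0.003, "ty":0.002, "tz":0.006, "drx":-0.006, "dry":-0.008}, {"tz":0.005}, {}, {}]' | python3 shift.py |head -1; python3 -c "
from h import *
nest(0,.087,-.015);print(np.round(cur()[2]['joints'],3))"
```

```text
clock: 6.85
t 6.85 d [ 0.0003 -0.      0.    ] rot [-0.0008  0.0006  0.0017] 0.002 force [ 0.1 -0.8  0.3]
pocket-frame TCP [ 0.      0.0867 -0.015 ] gap 0.806 gf 0.0
[-1.495  0.147  0.994  2.275 -0.196  0.271  0.034]
```

Reached. Close.

```bash
echo '[{}, {}, {}, {}]' | python3 shift.py 0.0; python3 -c "
from h import *
nest(0,.087,-.003)"
```

```text
clock: 7.35
position: [0.4705, 0.2504, 0.0988]
tool_rot: [0.143, 0.534, 0.805, 0.215]
force: [-3.9, -1.3, 5.6]
finger_gap: 0.151
grasp_force: 59.1
t 7.35 d [ 0.0001  0.0002 -0.0121] rot [-0.0015  0.0004  0.0018] 0.002 force [-3.9 -1.3  5.6]
pocket-frame TCP [-0.0003  0.0869 -0.0151] gap 0.151 gf 59.1
```

```bash
echo '[{"tz":-0.003}, {"tz":-0.003}, {"tz":-0.003}, {"tz":-0.003}, {}]' | python3 shift.py; python3 -c "
from h import *
nest(0,.087,-.003)"
```

```text
clock: 7.98
position: [0.4649, 0.2481, 0.1093]
tool_rot: [0.143, 0.534, 0.805, 0.215]
force: [-2.3, -0.2, 2.1]
finger_gap: 0.148
grasp_force: 59.9
t 7.97 d [0.0002 0.0002 0.    ] rot [-0.0013  0.0004  0.002 ] 0.002 force [-2.3 -0.2  2.1]
pocket-frame TCP [-0.0002  0.0868 -0.003 ] gap 0.148 gf 59.9
```

```bash
echo '[{"tz":-0.001}, {}]' | python3 shift.py|sed -n 4p; echo '[{}, {}, {}, {}]' | python3 shift.py 0.5 | tail -2;  python3 -c "
from h import *
nest(0,.087,.06)"
```

```text
force: [13.4, 6.9, -21.5]
finger_gap: 0.5
grasp_force: 0.0
t 8.72 d [ 0.0003 -0.0001 -0.0622] rot [-0.0009  0.0008  0.0017] 0.002 force [-0.5 -0.   0.3]
pocket-frame TCP [ 0.      0.0867 -0.0022] gap 0.5 gf 0.0
```

```bash
echo '[{"tz":-0.03}, {"tz":-0.03}, {"tz":-0.03}, {}, {}]' | python3 shift.py 0.5|tail -2; python3 - <<'E'
from h import *
nest(0,0,.06)
from cell import robot
d=robot.get_image('wrist');pickle.dump(d,open('w5.pkl','wb'))
cv2.imwrite('pics/w5.png',d['img'][:,:,::-1])
E
```

```text
finger_gap: 0.498
grasp_force: 0.0
t 9.35 d [-0.095   0.0083  0.0026] rot [-0.0277 -0.0177  0.0098] 0.034 force [-0.8 -0.1 -0.1]
pocket-frame TCP [-0.0091  0.0949  0.0645] gap 0.498 gf 0.0
```

View pics/w5.png

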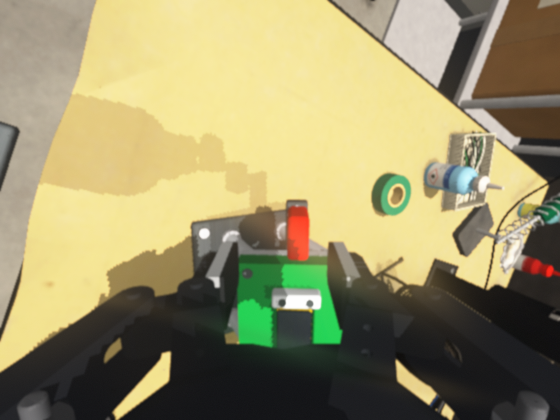

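The relay is now raised (black, columns 275–314 below the upper cheek at (297,298)) and the grip is up. I'll measure the relay's x.

```bash
python3 - <<'E'
from h import *
d=pickle.load(open('w5.pkl','rb'));im=d['img'].astype(int)
def onp(u,v,z):
    o,r=ray(d,u,v);o=R.T@(o-P);r=R.T@r;return o+r*(z-o[2])/r[2]
for v in(318,326,334):
    row=im[v,255:335];dk=np.where(row[:,1]<90)[0]+255;gr=np.where((row[:,1]>110)&(row[:,0]<60))[0]+255
    run=[u for u in range(255,335) if im[v,u].max()<90]
    print(v,run[0],run[-1],np.round(onp(run[0],v,.011),4),np.round(onp(run[-1]+1,v,.011),4))
print(im[326,255:335:2].tolist())
E
```

```text
318 275 312 [-0.0154  0.0164  0.011 ] [0.013  0.0172 0.011 ]
326 275 311 [-0.0154  0.0096  0.011 ] [0.0124 0.0104 0.011 ]
334 276 311 [-0.0146  0.0026  0.011 ] [0.0127 0.0034 0.011 ]
[[40, 207, 86], [41, 208, 86], [41, 209, 86], [40, 209, 86], [39, 209, 86], [41, 209, 86], [39, 210, 85], [39, 207, 85], [35, 178, 72], [29, 111, 48], [26, 88, 41], [38, 59, 45], [52, 59, 59], [52, 60, 58], [52, 60, 59], [51, 58, 58], [51, 58, 58], [52, 59, 59], [52, 59, 59], [53, 59, 60], [52, 59, 60], [53, 58, 61], [54, 59, 60], [54, 59, 61], [55, 61, 62], [55, 61, 63], [55, 60, 63], [55, 60, 64], [40, 68, 45], [32, 138, 58], [39, 207, 84], [40, 212, 88], [39, 212, 88], [38, 211, 88], [39, 212, 89], [42, 214, 89], [41, 213, 88], [44, 214, 90], [42, 213, 89], [41, 213, 88]]
```

```bash
echo '[{"tx":-0.024, "ty":0.008, "tz":0.002, "drx":-0.028, "dry":-0.018, "drz":0.01}, {"tx":-0.024}, {"tx":-0.024}, {"tx":-0.023}, {}]' | python3 shift.py 0.5 |tail -2;echo '[{}]' | python3 shift.py |tail -1;  python3 -c "
from h import *
nest(0,0,.025)"
```

```text
finger_gap: 0.499
grasp_force: 0.0
grasp_force: 0.0
t 10.15 d [-0.0005  0.001   0.0367] rot [-0.0002  0.0014  0.0012] 0.002 force [0.2 0.6 0.3]
pocket-frame TCP [-0.001   0.0005  0.0617] gap 0.502 gf 0.0
```

```bash
echo '[{"ty":0.001, "tz":0.013}, {"tz":0.013}, {"tz":0.012}, {"tz":0.012}, {}]' | python3 shift.py 0.5|tail -3; echo '[{}]' | python3 shift.py |sed -n 4p;  python3 -c "
from h import *
nest(0,0,-.009)"
```

```text
force: [0.3, -0.4, -0.2]
finger_gap: 0.507
grasp_force: 0.0
force: [0.6, -0.6, 0.0]
t 10.9 d [-0.0024  0.0021  0.0265] rot [-0.0058 -0.0032  0.0031] 0.007 force [ 0.6 -0.6  0. ]
pocket-frame TCP [-0.0019  0.0023  0.0175] gap 0.497 gf 0.0
```

```bash
echo '[{"tx":-0.002, "ty":0.002, "tz":0.006, "drx":-0.005, "dry":-0.003, "drz":0.003}, {"tz":0.006}, {"tz":0.005}, {"tz":0.003}, {}]' | python3 shift.py 0.5|tail -3; echo '[{}]' | python3 shift.py |sed -n 4p;  python3 -c "
from h import *
nest(0,0,-.009)"
```

```text
force: [0.0, 0.5, -0.2]
finger_gap: 0.5
grasp_force: 0.0
force: [-1.1, 0.2, -0.3]
t 11.65 d [-0.0004 -0.0004  0.0068] rot [ 0.     -0.0016 -0.0012] 0.002 force [-1.1  0.2 -0.3]
pocket-frame TCP [ 0.0004  0.0004 -0.0022] gap 0.502 gf 0.0
```

```bash
echo '[{"tz":0.003}, {"tz":0.003}, {}]' | python3 shift.py 0.5|tail -3; echo '[{}]' | python3 shift.py |sed -n 4p;  python3 -c "
from h import *
nest(0,0,-.009)"
```

```text
force: [-0.3, -0.4, 0.6]
finger_gap: 0.501
grasp_force: 0.0
force: [0.3, -0.2, 0.1]
t 12.15 d [-0.0002 -0.0002  0.0005] rot [-0.0005 -0.0008 -0.0012] 0.002 force [ 0.3 -0.2  0.1]
pocket-frame TCP [ 0.0002  0.0002 -0.0085] gap 0.498 gf 0.0
```

```bash
echo '[{}, {}, {}]' | python3 shift.py 0.2|tail -3;  python3 -c "
from h import *
nest(0,0,.05)"
```

```text
force: [-1.0, -0.0, 2.0]
finger_gap: 0.282
grasp_force: 61.4
t 12.53 d [-0.0003 -0.0002 -0.0585] rot [-0.0004 -0.001  -0.0012] 0.002 force [-1. -0.  2.]
pocket-frame TCP [ 0.0002  0.0003 -0.0085] gap 0.282 gf 61.4
```

```bash
echo '[{"tz":-0.004}, {"tz":-0.006}, {"tz":-0.012}, {"tz":-0.02}, {"tz":-0.02}]' | python3 shift.py|tail -3; echo '[{"tz":-0.02}, {}, {}]' | python3 shift.py|tail -3;  python3 -c "
from h import *
a=-.118
c,s=np.cos(a),np.sin(a)
# tool down, tool x = tray y
Rd=np.array([[-s,c,0],[c,s,0],[0,0,-1]]).T
to(np.array([.502,-.213,.13]),Rd);print(np.round(cur()[2]['joints'],2),cur()[0])"
```

```text
force: [-0.4, 0.1, -0.9]
finger_gap: 0.283
grasp_force: 61.2
force: [-0.4, -0.0, -0.2]
finger_gap: 0.285
grasp_force: 61.2
t 13.53 d [-0.3552 -0.111  -0.0241] rot [ 0.4987 -0.1394  0.5046] 0.723 force [-0.4 -0.  -0.2]
pocket-frame TCP [-0.0036  0.0026  0.0644] gap 0.285 gf 61.2
[-1.35 -0.22  0.91  2.27  0.35  0.52 -0.27] [0.46378437 0.15622284 0.16595127]
```

```bash
echo '[{"drx":0.0997, "dry":-0.0279, "drz":0.1009}, {"drx":0.0997, "dry":-0.0279, "drz":0.1009}, {"drx":0.0997, "dry":-0.0279, "drz":0.1009}, {"drx":0.0997, "dry":-0.0279, "drz":0.1009}, {"drx":0.0997, "dry":-0.0279, "drz":0.1009}]' | python3 shift.py|tail -3; echo '[{}, {}]' | python3 shift.py|tail -3; cat >>h.py <<'E'
def tray(z,x=.502,y=-.213):
    a=-.118;c,s=np.cos(a),np.sin(a);to(np.array([x,y,z]),np.array([[-s,c,0],[c,s,0],[0,0,-1]]).T);print(np.round(cur()[0],4))
E
python3 -c "
from h import *
tray(.12);print(np.round(cur()[2]['joints'],2))"
```

```text
force: [0.2, -0.1, -0.4]
finger_gap: 0.286
grasp_force: 61.2
force: [-0.1, -0.2, -0.2]
finger_gap: 0.285
grasp_force: 61.2
t 14.4 d [-0.3618  0.0812  0.0465] rot [0.0015 0.001  0.0012] 0.002 force [-0.1 -0.2 -0.2]
pocket-frame TCP [-0.0039  0.0024  0.0646] gap 0.285 gf 61.2
[0.4634 0.1559 0.166 ]
[-1.22  0.37  1.11  1.79 -0.35  1.2  -0.13]
```

```bash
echo '[{"tx":-0.045, "ty":0.01}, {"tx":-0.045, "ty":0.01}, {"tx":-0.045, "ty":0.01}, {"tx":-0.045, "ty":0.01}, {"tx":-0.045, "ty":0.01}]' | python3 shift.py|tail -3; echo '[{"tx":-0.045, "ty":0.01}, {"tx":-0.045, "ty":0.01}, {"tx":-0.045, "ty":0.01}, {}, {}]' | python3 shift.py|tail -3
python3 -c "
from h import *
tray(.02)"
```

```text
force: [-0.1, -0.2, -1.2]
finger_gap: 0.281
grasp_force: 61.2
force: [0.7, 0.3, -0.4]
finger_gap: 0.283
grasp_force: 61.2
t 15.65 d [-0.0041  0.0012  0.147 ] rot [ 0.0024 -0.0027  0.0013] 0.004 force [ 0.7  0.3 -0.4]
pocket-frame TCP [-0.0957 -0.3487  0.1188] gap 0.283 gf 61.2
[ 0.5009 -0.2091  0.167 ]
```

```bash
echo '[{"tx":-0.004, "ty":0.001, "tz":0.04, "drx":0.0024, "dry":-0.0027}, {"tz":0.04}, {"tz":0.03}, {"tz":0.015}, {"tz":0.005}]' | python3 shift.py|tail -3; echo '[{}, {}]' | python3 shift.py|sed -n 2,4p
python3 -c "
from h import *
tray(.006)
from cell import robot
d=robot.get_image('scene')['img'];cv2.imwrite('pics/s6.png',cv2.resize(d[200:350,200:400],(800,600),interpolation=cv2.INTER_CUBIC)[:,:,::-1])"
```

```text
force: [-0.0, -0.2, -0.2]
finger_gap: 0.285
grasp_force: 61.2
position: [0.5027, -0.215, 0.0379]
tool_rot: [0.001, 0.747, 0.665, -0.001]
force: [0.1, 0.7, -0.4]
t 16.52 d [ 0.002  -0.0009  0.0318] rot [0.0011 0.0029 0.001 ] 0.003 force [ 0.1  0.7 -0.4]
pocket-frame TCP [-0.1609 -0.3549  0.0073] gap 0.285 gf 61.2
[ 0.5027 -0.215   0.0379]
```

View pics/s6.png

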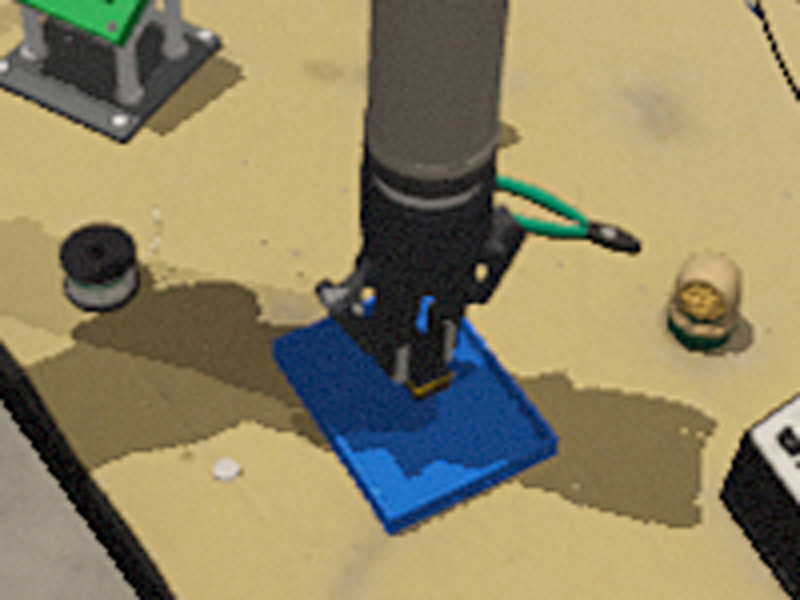

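The relay is held at crop (430,380), still above the tray floor near its middle. I'll carry on down, feeling for contact.

```bash
echo '[{"tz":0.01}, {"tz":0.01}, {"tz":0.008}, {"tz":0.003}, {}]' | python3 shift.py|sed -n 2,4p; echo '[{"tz":0.002}, {}]' | python3 shift.py|sed -n 2,4p
python3 -c "
from h import *
tray(.0005)"
```

```text
position: [0.5015, -0.2147, 0.0053]
tool_rot: [0.0, 0.747, 0.664, -0.001]
force: [0.2, 0.2, -0.6]
position: [0.5017, -0.2147, 0.0037]
tool_rot: [0.0, 0.747, 0.664, -0.001]
force: [0.1, -0.0, -0.9]
t 17.45 d [0.0017 0.0001 0.0032] rot [-0.0011  0.0023  0.0008] 0.003 force [ 0.1 -0.  -0.9]
pocket-frame TCP [-0.1786 -0.3542 -0.0219] gap 0.285 gf 61.2
[ 0.5017 -0.2147  0.0037]
```

```bash
echo '[{"tz":0.0015}, {}]' | python3 shift.py|sed -n 2,4p; echo '[{"tz":0.001}, {}]' | python3 shift.py|sed -n 2,4p
```

```text
position: [0.5017, -0.2146, 0.0021]
tool_rot: [0.0, 0.747, 0.664, -0.001]
force: [0.1, 0.4, -1.0]
position: [0.5017, -0.2147, 0.0011]
tool_rot: [0.0, 0.747, 0.664, -0.001]
force: [-0.3, -1.2, -0.3]
```

```bash
echo '[{"tz":0.001}, {}]' | python3 shift.py|sed -n 2,4p
```

```text
position: [0.5018, -0.2147, 0.001]
tool_rot: [0.0, 0.747, 0.664, -0.001]
force: [-2.3, 1.6, 5.8]
```

Contact came at the predicted height. Release and lift.

```bash
echo '[{}, {}, {}, {}]' | python3 shift.py 0.55|tail -3; echo '[{"tz":-0.01}, {"tz":-0.03}, {"tz":-0.05}, {"tz":-0.05}, {"tz":-0.045}]' | python3 shift.py|tail -3; echo '[{}, {}]' | python3 shift.py 0.0|sed -n 2,4p
python3 - <<'E'
from h import *
to(np.array([.463,.156,.20]),RT);nest(0,.086,.07)
from cell import robot
d=robot.get_image('wrist');im=cv2.resize(d['img'],(400,300));t=robot.get_image('scene')['img'][240:350,250:397]
cv2.imwrite('pics/w7.png',np.hstack([im,cv2.resize(t,(400,300))])[:,:,::-1])
E
```

```text
force: [0.6, 0.7, 0.6]
finger_gap: 0.547
grasp_force: 0.0
force: [0.7, 0.4, -0.6]
finger_gap: 0.552
grasp_force: 0.0
position: [0.5017, -0.2139, 0.185]
tool_rot: [-0.0, 0.747, 0.664, -0.001]
force: [-0.4, -0.5, -0.9]
t 19.57 d [ 0.3629 -0.0817 -0.0154] rot [-0.5137  0.1357 -0.5021] 0.731 force [-0.4 -0.5 -0.9]
pocket-frame TCP [-0.0877 -0.3535  0.135 ] gap 0.129 gf 0.0
t 19.57 d [ 0.436  -0.1217  0.0119] rot [-0.5137  0.1357 -0.5021] 0.731 force [-0.4 -0.5 -0.9]
pocket-frame TCP [-0.0877 -0.3535  0.135 ] gap 0.129 gf 0.0
```

View pics/w7.png

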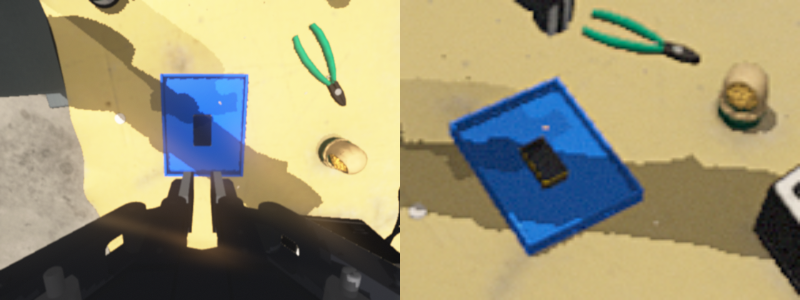

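The relay lies flat near the tray centre (left view (202,130), right view (543,162)) and nothing has been disturbed. Back to the grip with the fingers shut.

```bash
echo '[{"tx":0.0545, "ty":-0.0152, "tz":-0.003}, {"tx":0.0545, "ty":-0.0152, "tz":-0.003}, {"tx":0.0545, "ty":-0.0152, "tz":-0.003}, {"tx":0.0545, "ty":-0.0152, "tz":-0.003}, {"tx":0.0545, "ty":-0.0152, "tz":-0.003}]' | python3 shift.py 0.0|tail -3; echo '[{"tx":0.0545, "ty":-0.0152, "tz":-0.003}, {"tx":0.0545, "ty":-0.0152, "tz":-0.003}, {"tx":0.0545, "ty":-0.0152, "tz":-0.003}]' | python3 shift.py|tail -3;  echo '[{"drx":-0.1027, "dry":0.0271, "drz":-0.1004}, {"drx":-0.1027, "dry":0.0271, "drz":-0.1004}, {"drx":-0.1027, "dry":0.0271, "drz":-0.1004}, {"drx":-0.1027, "dry":0.0271, "drz":-0.1004}, {"drx":-0.1027, "dry":0.0271, "drz":-0.1004}]' | python3 shift.py|tail -3; echo '[{}, {}]' | python3 shift.py |sed -n 2,4p
python3 -c "
from h import *
nest(0,.087,.03);print(np.round(cur()[2]['joints'],2))"
```

```text
force: [1.0, 0.1, 0.3]
finger_gap: 0.002
grasp_force: 0.0
force: [1.1, 0.4, 1.8]
finger_gap: 0.001
grasp_force: 0.0
force: [-3.5, -4.8, 3.5]
finger_gap: 0.0
grasp_force: 0.0
position: [0.4328, 0.2316, 0.2086]
tool_rot: [0.142, 0.541, 0.802, 0.21]
force: [0.4, -0.0, 0.4]
t 21.55 d [ 0.0032 -0.0174  0.0712] rot [-0.0114  0.0062 -0.0114] 0.017 force [ 0.4 -0.   0.4]
pocket-frame TCP [0.0182 0.084  0.101 ] gap 0.001 gf 0.0
[-1.62 -0.29  0.84  2.19  0.6   0.74 -0.73]
```

```bash
echo '[{"tx":0.003, "ty":-0.017, "tz":0.012, "drx":-0.011, "dry":0.006, "drz":-0.011}, {"tz":0.015}, {"tz":0.015}, {"tz":0.015}, {}]' | python3 shift.py|tail -3; echo '[{}]' | python3 shift.py |sed -n 4p
python3 -c "
from h import *
nest(0,.087,.03);print(np.round(cur()[2]['joints'],2))"
```

```text
force: [0.8, 0.1, 0.4]
finger_gap: 0.0
grasp_force: 0.0
force: [-0.6, 0.3, 0.1]
t 22.3 d [-0.0011 -0.0017  0.0146] rot [ 0.0012 -0.0007  0.0021] 0.003 force [-0.6  0.3  0.1]
pocket-frame TCP [0.0017 0.0881 0.0446] gap 0.002 gf 0.0
[-1.68 -0.15  1.01  2.27  0.54  0.49 -0.67]
```

Push down: contact expected at z = 0.019, end at about 0.007.

```bash
echo '[{"tx":-0.001, "ty":-0.002, "tz":0.01}, {"tz":0.01}, {"tz":0.004}, {"tz":0.003}, {}]' | python3 shift.py|sed -n 4,6p
python3 -c "
from h import *
nest(0,.087,.007);print(np.round(cur()[2]['joints'],2))"
```

```text
force: [-0.3, 0.2, -0.3]
finger_gap: 0.001
grasp_force: 0.0
t 22.93 d [-0.0001  0.001   0.0104] rot [ 0.0005 -0.0011  0.0021] 0.002 force [-0.3  0.2 -0.3]
pocket-frame TCP [-0.001   0.087   0.0174] gap 0.001 gf 0.0
[-1.78 -0.02  1.2   2.28  0.3   0.36 -0.43]
```

```bash
echo '[{"ty":0.001, "tz":0.002}, {"tz":0.002}, {"tz":0.002}, {"tz":0.002}]' | python3 shift.py|sed -n 4,6p
python3 -c "
from h import *
nest(0,.087,.007);print(np.round(cur()[2]['joints'],2))"
```

```text
force: [-1.9, -1.1, 2.4]
finger_gap: 0.003
grasp_force: 1.6
t 23.43 d [-0.0001  0.0009  0.0024] rot [-0.0011 -0.0016  0.0023] 0.003 force [-1.9 -1.1  2.4]
pocket-frame TCP [-0.0009  0.0871  0.0094] gap 0.003 gf 1.6
[-1.74  0.04  1.2   2.28  0.12  0.33 -0.25]
```

Sliding at about 4 N. Now the last bit, down to the stop.

```bash
for i in 1; do echo '[{"tz":0.0015}, {"tz":0.001}, {}]' | python3 shift.py|sed -n 4p; done
python3 -c "
from h import *
nest(0,.087,.007)"
```

```text
force: [-7.8, -2.6, 10.0]
t 23.8 d [-0.0001  0.0009 -0.0002] rot [-0.0012 -0.0013  0.0024] 0.003 force [-7.8 -2.6 10. ]
pocket-frame TCP [-0.0009  0.0871  0.0068] gap -0.001 gf 6.3
```

```bash
echo '[{"tz":0.0007}, {}]' | python3 shift.py|sed -n 2,4p
echo '[{"tz":-0.015}, {"tz":-0.025}, {"tz":-0.025}, {}, {}]' | python3 shift.py|sed -n 4,6p
python3 - <<'E'
from h import *
nest(0,.087,.08)
from cell import robot
d=robot.get_image('wrist')
h=cv2.cvtColor(d['img'],cv2.COLOR_RGB2HSV);m=cv2.inRange(h,(0,150,60),(8,255,255));m[:,:240]=0;m[:,330:]=0
c=max(cv2.findContours(m,cv2.RETR_EXTERNAL,cv2.CHAIN_APPROX_NONE)[0],key=cv2.contourArea);b=cv2.boundingRect(c);print(b)
def onp(u,v,z):
    o,r=ray(d,u,v);o=R.T@(o-P);r=R.T@r;return o+r*(z-o[2])/r[2]
for z in(.018,.03): print(z,"width",onp(b[0]+b[2],b[1]+b[3]-4,z)-onp(b[0],b[1]+b[3]-4,z))
D=pickle.load(open('d0.pkl','rb'))['top']['img'];t=robot.get_image('top')['img']
def red(i):
    h=cv2.cvtColor(i,cv2.COLOR_RGB2HSV);m=cv2.inRange(h[240:290,140:200],(0,150,60),(8,255,255));M=cv2.moments(m,True);return M['m10']/max(M['m00'],1)+140,M['m01']/max(M['m00'],1)+240,M['m00']
print(red(D),red(t))
E
```

```text
position: [0.4599, 0.2463, 0.1171]
tool_rot: [0.142, 0.534, 0.805, 0.215]
force: [-19.7, -9.2, 27.3]
force: [-1.0, -0.5, -0.5]
finger_gap: -0.001
grasp_force: 0.0
t 24.68 d [-0.001   0.003  -0.0146] rot [-0.0073 -0.0042  0.0033] 0.009 force [-1.  -0.5 -0.5]
pocket-frame TCP [-0.0031  0.088   0.0655] gap -0.001 gf 0.0
(277, 192, 21, 50)
0.018 width [1.42821182e-02 7.79419164e-05 0.00000000e+00]
0.03 width [1.34379201e-02 7.33348672e-05 0.00000000e+00]
(169.27049180327867, 263.8524590163934, 122.0) (169.31147540983608, 263.8360655737705, 122.0)
```

```bash
python3 -c "
from cell import robot
print(robot.hand_in())"
```

```text
the job is handed in; nothing more can be done
None
```

I pushed the relay out with the red grip and set it flat near the middle of the blue tray. The grip is back fully down, its position in the top view matching the start. I handed the job in at about 25 s with the bottle, tip cleaner and spool untouched; no verdict was shown.

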